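Work the stuck bar knob off a throttle box

TASK

The bar-shaped knob on the throttle box is a tight push fit on its spindle: while it is still on the spindle, twist it about 30 degrees anticlockwise (seen from above) and then back to about 30 degrees clockwise of where it points now, pulling upward as you twist, until it comes off. Then stand it upright in the parts tray; leave the round knob pushed on.

Things in the scene. Friction and masses are not known exactly. Their poses are not given: they have to be found in the camera images.
- bar_knob_grip (a point): Black knob, 36 mm high, 80 g: round skirt 34 mm across and 16 mm high; on it an upright grip bar 34 long, 12 thick, 20 high, from edge to edge. Point: on the knob's axis, mid-bar, 26 mm above its underside. x along the bar, y across its flat sides (pinch these), z up. It starts fully pushed on, the bar about 45 degrees anticlockwise of the box's x axis, and comes free after rising 12 mm.
- round_knob_grip (a point): Round knob, black plastic, same height, skirt and spindle as the bar knob but with a round ribbed grip 27 mm across; the point is on its axis 26 mm above its underside. It stays on the box. The two knobs stand 90 mm apart on the box and may have changed places.
- throttle_box: Throttle box, fixed, 120 (x) by 180 (y), top 45 mm up. Origin: centre of underside; z up, front -x. Two fixed round spindles, 10 mm thick, at x 0, y +45 and -45 mm, rise 14 mm from washers 48 mm above the table where knobs rest. Spring clips hold the knobs: turning is free all round against some 0.1 N m; a straight pull takes 14 to 22 N, less while turning. Toggle 13 mm high at x -30, y 0.
- parts_tray: Parts tray, fixed, plain steel, square, 120 by 120 mm outside, walls 3 mm thick, rim 22 mm above the table, inner floor 3 mm above the table. Origin at the centre of its underside, z up.
Things that resemble listed ones, but are neither listed nor needed, are in the scene too. What is shaped like the part that bears round_knob_grip but green is not meant. What is shaped like the part that bears bar_knob_grip but orange is not meant.

How it is judged:
By the outcome, as a careful person would: the job done as asked, in the order asked, and still so for the second after the job is handed in, with the robot touching nothing.
It also fails if it takes over 48 s, if anything falls off the work surface, if the arm or the gripper's body presses on something with over 40 N, if the wrist force passes 120 N, or if a joint passes its speed limit or range.

ROBOT

A 6-joint arm with a two-finger parallel gripper is mounted at the origin on a cart in front of the work surface, level with it; the furniture and walls round the work are solid. World frame = base frame: x ahead of the robot, y to its left, z up, the work surface at z = 0. Lengths are in m, angles in rad, forces in N, time in s.
With the tool pointing down it reaches from about 0.25 to 0.775 m from the base axis. Payload 4 kg.
Tool frame: the origin (TCP) lies at the very end of the fingers, on their centre line; the grasp point (between the pads) lies 19 mm behind it; x points along the fingers, y is the direction in which the jaws open and shut, and the axes are right-handed (so a half turn about x gives the same grasp; the last joint's range is limited). The gripper opens to 94 mm and grips with 3 to 60 N. Pads are 16 mm wide; open, the fingers measure 119 mm over their backs; the gripper's body (75 mm by 177 mm) begins 78 mm behind the grasp point.
Start: joints at [1.211, 0.087, 1.371, -0, 1.684, -0.103], TCP at [0.14, 0.532, 0.206] pointing down, gripper open.
Joint ranges: [-3.1, 3.1], [-0.76, 2.03], [0.27, 2.55], [-1.08, 4.22], [0.17, 2.65], [-2.57, 2.57]. Speed limits (rad/s): [2.79, 2.79, 3.14, 3.14, 3.14, 3.14].

INTERFACE

Orientations are given as [roll, pitch, yaw] about the fixed x, y, z axes, in that order (R = Rz(yaw) Ry(pitch) Rx(roll)).
In Python, from bench import robot gives the robot as it stands.
- The arm moves only by the tool carry_out, never from a script. Its argument "targets" is a list of rows, each a list of 5 numbers: the closure, from 0 (fully open) to 1 (shut), then the shift along the tool's x, y, z in cm, then the turn about the tool's x in degrees. In form: [[fingers, tx, ty, tz, turn], ...]. A call has 1 to 20 rows; each row shifts and turns the commanded pose from where the row before left it, along the tool's axes as they then stand; what a row does not reach is not made up. A row lasts 1/10 s, in which the tool goes at most 50 mm and 8.59 degrees, less where a joint would pass 70% of its speed; a pose out of reach is approached as far as the arm can. A call is refused whole if a number of a shift passes 5 or a number of a turn 8.59, either way. A call with a gripper value outside its range is refused whole. The fingers move at their own pace and stop on an object; the grip force is fixed at half the most. Time passes only in rows, so rows that do not move let the fingers close. It gives the time, the measured TCP pose, the force and the opening at its end, in the units of the state.
- robot.get_obs(): the state, without advancing time (a new reading comes with each control period).
- robot.snapshot(name): name is "scene" or "top" or "wrist"; returns a dict with "image" (480x640x3 uint8, red, green, blue), "camera_matrix" (3x3 intrinsics, pixels), "pose" (4x4, takes a point from camera to world coordinates). Camera axes: x right, y up, looking along -z (the intrinsics and any distortion apply to the point x, -y, -z); pixel columns grow to the right and rows downward; lengths in m; the calibration is good to about 2 mm. A picture is of the moment at which its call begins. There is no depth.
- robot.close_job(): hands the job in, once; it reports no verdict.
The state is a dict: "time": time; "joint_positions": joint angles; "qvel": joint speeds; "joint_torque": joint torques, N m; "tool_pos": TCP position; "ee_rot": TCP orientation; "wrist_force": force on the tool from outside, world axes, zero at the start; "wrist_torque": the same for the moment, N m; "width": finger opening in m.
Only numpy, scipy, OpenCV 4.12 (cv2) and the standard library are available. Lean on these libraries where they do the work, as an engineer would, in place of code of your own. Each camera call takes 0.05 s, during which the arm holds its last target. There are 200 camera calls.

## Working session

There is one attempt and no reset: what is moved stays moved. The work goes in short steps, Python scripts to look and compute and a tool call to move; the robot and the scene stay as the last step left them, time stands still between calls to the robot, and variables do not carry over. Pictures are saved under pics/ and viewed, about 8 in all and at most 12, crops included, and the job is handed in when it is done.

Besides the shell and the picture viewer there is one more tool, called after "Request:" as name([rows], argument=value, ...), one row to a line, values as JSON. carry_out: Moves the arm, as the interface text tells. Its arguments: {"type":"object","properties":{"targets":{"type":"array","items":{"type":"array","items":{"type":"number"}}}},"required":["targets"]}

```bash
mkdir -p pics; python3 - <<'E'
from bench import robot
import cv2,numpy as np
o=robot.get_obs()
print(o)
for n in("scene","top"):
    s=robot.snapshot(n)
    cv2.imwrite(f"pics/{n}0.png",s["image"][:,:,::-1]); np.savez(f"{n}0.npz",**s)
    print(n,s["camera_matrix"],s["pose"],[k for k in s])
E
```

```text
{'time': 0.0, 'joint_positions': array([ 1.21090027e+00,  8.79493411e-02,  1.37225655e+00, -2.21183258e-05,
        1.68361771e+00, -1.03084462e-01]), 'qvel': array([-0.00027634,  0.00040966,  0.00107039,  0.000272  ,  0.00022247,
       -0.00044975]), 'joint_torque': array([ 1.22718331e-03, -3.40189576e+01, -3.02424431e+01,  7.18302839e-02,
        3.31487751e-02, -1.52831631e-04]), 'tool_pos': array([0.13950395, 0.53143372, 0.20430613]), 'ee_rot': array([-1.66402734,  1.56856527, -1.9208414 ]), 'wrist_force': array([0.66193528, 0.19127694, 0.09451306]), 'wrist_torque': array([0.07666674, 0.0257445 , 0.03012812]), 'width': 0.09384241600856433}
scene [[614.52799513   0.         327.6422924 ]
 [  0.         614.52799513 239.26154959]
 [  0.           0.           1.        ]] [[ 0.86365983  0.27414663 -0.42300747  0.04155612]
 [-0.50400591  0.45574322 -0.73367306 -0.88957506]
 [-0.00835121  0.84684222  0.53177864  0.72877987]
 [ 0.          0.          0.          1.        ]] ['image', 'camera_matrix', 'pose']
top [[555.14104073   0.         315.75319808]
 [  0.         555.14104073 239.0536999 ]
 [  0.           0.           1.        ]] [[-0.00673019  0.99472813 -0.10232624  0.45682926]
 [-0.99996924 -0.00710694 -0.00331773 -0.01652098]
 [-0.00402747  0.10230077  0.99474536  0.93078566]
 [ 0.          0.          0.          1.        ]] ['image', 'camera_matrix', 'pose']
```

View pics/top0.png

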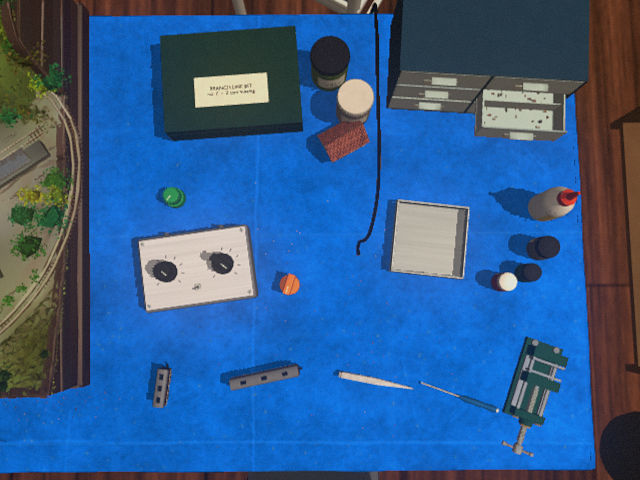

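View pics/scene0.png

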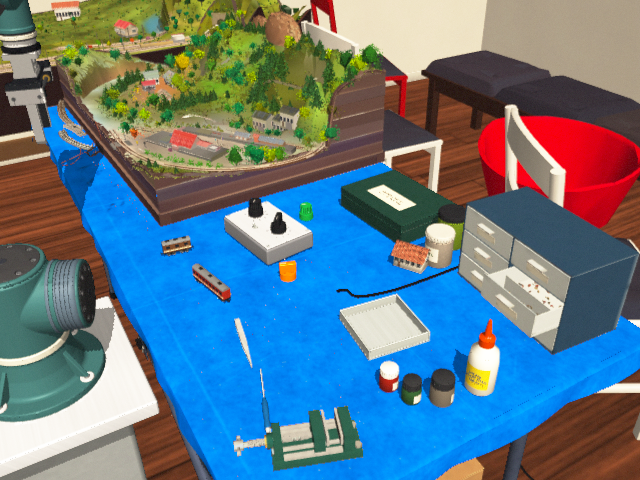

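```bash
cat > h.py <<'E'
import numpy as np,cv2
def ray(s,u,v,z):
    K=s["camera_matrix"];P=s["pose"]
    d=np.linalg.inv(K)@[u,v,1.];d=P[:3,:3]@[d[0],-d[1],-d[2]]
    return P[:3,3]+d*(z-P[2,3])/d[2]
def proj(s,p):
    P=s["pose"];c=P[:3,:3].T@(np.asarray(p)-P[:3,3]);q=s["camera_matrix"]@[c[0],-c[1],-c[2]]
    return q[:2]/q[2]
def load(n): return dict(np.load(n))
E
python3 - <<'E'
from h import *
a=load("top0.npz");b=load("scene0.npz")
A=a["image"][215:320,125:305];B=b["image"][185:285,210:330]
A=cv2.resize(A,(720,420),interpolation=cv2.INTER_CUBIC)[:, :480]
B=cv2.resize(B,(504,420),interpolation=cv2.INTER_CUBIC)[:,:320]
B=cv2.resize(b["image"][190:270,215:320],None,fx=4,fy=4,interpolation=cv2.INTER_CUBIC)
C=np.zeros((600,800,3),np.uint8);C[:420,:480]=A
h,w=B.shape[:2];C[420-h:420,480:800]=B[:,:320]
cv2.imwrite("pics/c1.png",C[:420,:,::-1])
# box top and tray rim corners
for nm,m0,z in(("box",(130,215,265,320),.045),("tray",(385,190,475,285),.022)):
    x0,y0,x1,y1=m0;im=a["image"][y0:y1,x0:x1]
    hsv=cv2.cvtColor(im,cv2.COLOR_RGB2HSV);m=((hsv[...,1]<90)&(hsv[...,2]>100)).astype(np.uint8)
    m=cv2.morphologyEx(m,cv2.MORPH_OPEN,np.ones((3,3)))
    c=max(cv2.findContours(m,0,2)[0],key=cv2.contourArea)
    r=cv2.boxPoints(cv2.minAreaRect(c))+[x0,y0]
    w=np.array([ray(a,*p,z) for p in r]);print(nm,r.round(1).tolist(),w.round(4).tolist(),"cen",w.mean(0),np.linalg.norm(np.diff(w,axis=0),axis=1))
for n,p in(("R",(222,263)),("L",(165,271))): print(n,ray(a,*p,.08))
E
```

```text
box [[135.8, 240.5], [246.2, 224.5], [256.7, 296.7], [146.3, 312.7]] [[0.5476, 0.2754, 0.045], [0.5722, 0.0982, 0.045], [0.4565, 0.0809, 0.045], [0.4325, 0.2558, 0.045]] cen [0.50222148 0.17755566 0.045     ] [0.17893173 0.11698277 0.17655691]
tray [[390.2, 271.7], [397.0, 200.8], [465.8, 207.5], [459.0, 278.4]] [[0.4957, -0.1348, 0.022], [0.613, -0.1485, 0.022], [0.601, -0.262, 0.022], [0.4841, -0.2468, 0.022]] cen [ 0.54848649 -0.19801701  0.022     ] [0.11809005 0.11409599 0.11791314]
R [0.50842689 0.13046399 0.08      ]
L [0.49675887 0.2177886  0.08      ]
```

View pics/c1.png

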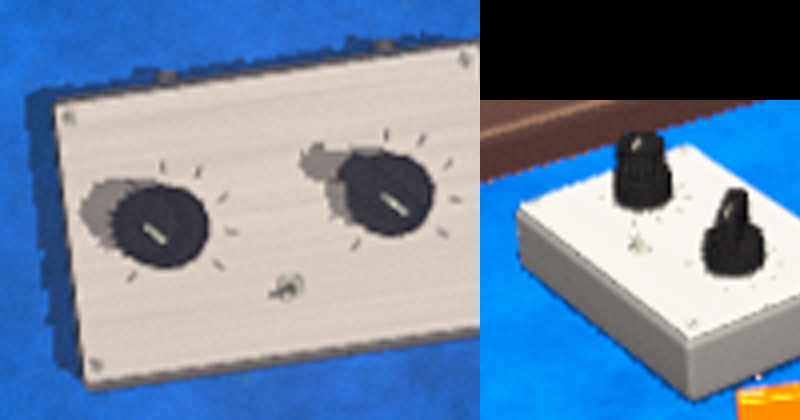

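```bash
cat >> h.py <<'E'
from scipy.spatial.transform import Rotation
def R_(o): return Rotation.from_euler("xyz",o["ee_rot"]).as_matrix()
def info(o):
    R=R_(o);print("t",round(o["time"],2),"tcp",(o["tool_pos"]*1000).round(1),"x",R[:,0].round(3),"jaw az",round(np.degrees(np.arctan2(R[1,1],R[0,1])),1),"w",round(o["width"]*1000,1),"F",o["wrist_force"].round(1),"T",o["wrist_torque"].round(2),"q",o["joint_positions"].round(2))
def delta(o,p): print("tool cm to",p,(R_(o).T@(np.asarray(p)-o["tool_pos"])*100).round(2))
E
python3 - <<'E'
from h import *
from bench import robot
o=robot.get_obs();info(o);print(R_(o).round(3))
delta(o,(.22,.30,.28));delta(o,(.30,.13,.25));delta(o,(.508,.131,.2))
E
```

```text
t 0.1 tcp [139.5 531.5 204.4] x [-0.001 -0.002 -1.   ] jaw az 75.3 w 93.9 F [ 0.6 -0.3 -0.3] T [ 0.01  0.01 -0.05] q [ 1.21  0.09  1.37 -0.    1.68 -0.1 ]
[[-0.001  0.254  0.967]
 [-0.002  0.967 -0.254]
 [-1.    -0.002 -0.   ]]
tool cm to (0.22, 0.3, 0.28) [ -7.52 -20.36  13.66]
tool cm to (0.3, 0.13, 0.25) [ -4.49 -34.77  25.72]
tool cm to (0.508, 0.131, 0.2) [  0.49 -29.38  45.81]
```

Request:
carry_out([
  [0,-2.5,0,0,0],
  [0,-2.5,0,0,0],
  [0,-2.5,0,0,0],
  [0,0,-2.5,1.7,0],
  [0,0,-2.5,1.7,0],
  [0,0,-2.5,1.7,0],
  [0,0,-2.5,1.7,0],
  [0,0,-2.5,1.7,0],
  [0,0,-2.5,1.7,0],
  [0,0,-2.5,1.7,0],
  [0,0,-2.5,1.7,0],
  [0,0,-2.4,2.0,0],
  [0,0,-2.4,2.0,0],
  [0,0,-2.4,2.0,0],
  [0,0,-2.4,2.0,0],
  [0,0,-2.4,2.0,0],
  [0,0,-2.4,2.0,0],
])

```text
time: 1.8
tool_pos: [0.3, 0.133, 0.2801]
ee_rot: [-3.067, 1.571, 2.959]
wrist_force: [0.0, -0.1, 0.2]
width: 0.0937
```

Request:
carry_out([
  [0,0,0,0,8.0],
  [0,0,0,0,8.0],
  [0,0,0,0,8.0],
  [0,0,0,0,8.0],
  [0,0,0,0,8.0],
  [0,0,0,0,8.0],
  [0,0,0,0,8.0],
  [0,0,0,0,8.0],
  [0,0,0,0,8.0],
  [0,0,0,0,8.0],
  [0,0,0,0,8.0],
  [0,0,0,0,8.0],
  [0,0,0,0,8.0],
  [0,0,0,0,8.0],
  [0,0,0,0,0],
])

```text
time: 3.3
tool_pos: [0.2997, 0.1342, 0.2801]
ee_rot: [-0.779, 1.57, -2.99]
wrist_force: [-1.3, 0.5, -0.0]
width: 0.0941
```

```bash
python3 - <<'E'
from h import *
from bench import robot
o=robot.get_obs();info(o)
delta(o,(.508,.131,.2));delta(o,(.508,.131,.17))
E
```

```text
t 3.3 tcp [299.7 134.2 280.1] x [-0.001 -0.    -1.   ] jaw az -36.7 w 94.1 F [-1.3  0.5 -0. ] T [-0.07  0.08  0.  ] q [ 0.25 -0.42  1.66  0.    1.9   0.89]
tool cm to (0.508, 0.131, 0.2) [  7.99  16.89 -12.2 ]
tool cm to (0.508, 0.131, 0.17) [ 10.99  16.9  -12.2 ]
```

Move over the knob, pre-closing to about 40 mm (closure ~0.57).

Request:
carry_out([
  [0.57,0,2.4,-1.74,0],
  [0.57,0,2.4,-1.74,0],
  [0.57,0,2.4,-1.74,0],
  [0.57,0,2.4,-1.74,0],
  [0.57,0,2.4,-1.74,0],
  [0.57,0,2.4,-1.75,0],
  [0.57,0,2.4,-1.75,0],
  [0.57,2.2,0,0,0],
  [0.57,2.2,0,0,0],
  [0.57,2.2,0,0,0],
  [0.57,2.2,0,0,0],
  [0.57,0,0,0,0],
  [0.57,0,0,0,0],
])

```text
time: 4.6
tool_pos: [0.5073, 0.1316, 0.1923]
ee_rot: [-0.851, 1.57, -3.061]
wrist_force: [1.2, -0.8, 0.5]
width: 0.0401
```

```bash
python3 - <<'E'
from h import *
from bench import robot
o=robot.get_obs();info(o)
s=robot.snapshot("wrist");np.savez("w1.npz",**s);t=robot.snapshot("top");np.savez("t1.npz",**t)
im=s["image"].copy()
for p,c in(((.508,.131,.084),(255,0,0)),((*o["tool_pos"][:2],.084),(0,255,0))):
    q=proj(s,p);print(q);cv2.circle(im,tuple(int(x) for x in q),3,c,-1)
print(s["pose"])
cv2.imwrite("pics/w1.png",im[:,:,::-1])
E
```

```text
t 4.6 tcp [507.3 131.6 192.3] x [-0.001 -0.    -1.   ] jaw az -36.6 w 40.1 F [ 1.2 -0.8  0.5] T [-0.09  0.13 -0.03] q [0.15 0.03 1.45 0.   1.66 0.78]
[319.38071449 234.55294423]
[318.20193113 234.47742938]
[[ 0.80277303  0.5766247   0.15185326  0.55203067]
 [-0.59628383  0.77674152  0.20277623  0.18871848]
 [-0.00102495 -0.25333093  0.96737913  0.37184113]
 [ 0.          0.          0.          1.        ]]
```

View pics/w1.png

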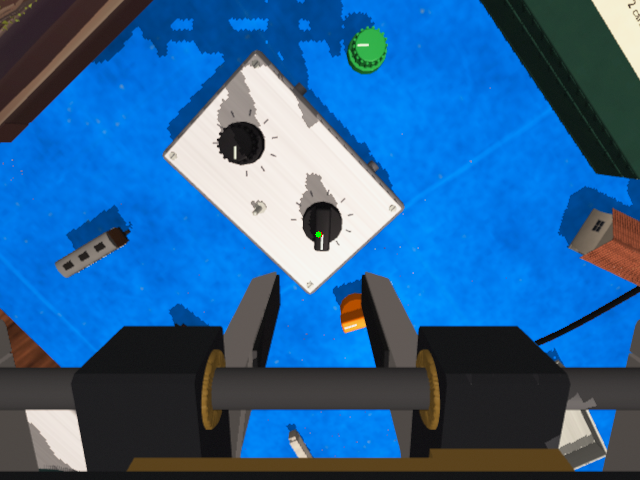

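```bash
python3 - <<'E'
from h import *
s=load("w1.npz");im=s["image"]
C=cv2.resize(im[185:265,270:375],None,fx=7,fy=7,interpolation=cv2.INTER_CUBIC)
cv2.imwrite("pics/w1c.png",C[:,:,::-1])
g=cv2.cvtColor(im,cv2.COLOR_RGB2GRAY)
for v in range(198,256,3):
    x=np.where(g[v,290:355]<70)[0]+290; print(v,(x.min(),x.max()) if len(x) else None,end="; ")
E
```

```text
198 None; 201 None; 204 (np.int64(313), np.int64(331)); 207 (np.int64(309), np.int64(335)); 210 (np.int64(306), np.int64(337)); 213 (np.int64(305), np.int64(339)); 216 (np.int64(303), np.int64(340)); 219 (np.int64(303), np.int64(340)); 222 (np.int64(303), np.int64(340)); 225 (np.int64(303), np.int64(340)); 228 (np.int64(303), np.int64(340)); 231 (np.int64(305), np.int64(339)); 234 (np.int64(306), np.int64(337)); 237 (np.int64(309), np.int64(335)); 240 (np.int64(312), np.int64(330)); 243 (np.int64(315), np.int64(328)); 246 (np.int64(314), np.int64(328)); 249 (np.int64(315), np.int64(327)); 252 None; 255 None;
```

View pics/w1c.png

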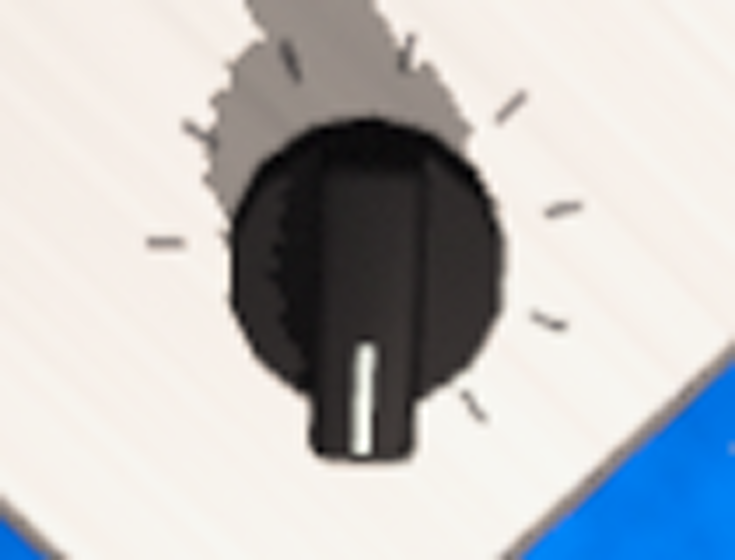

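```bash
python3 - <<'E'
from h import *
from bench import robot
s=load("w1.npz");o=robot.get_obs()
a=ray(s,323.8,209,.084);b=ray(s,321.9,250.7,.084);c=(a+b)/2
print(a,b,c,np.linalg.norm(a-b),"bar az",np.degrees(np.arctan2(*(a-b)[[1,0]])))
print("skirt",ray(s,321.5,222.5,.060))
info(o);delta(o,(*c[:2],.0665))
E
```

```text
[0.52254059 0.14496629 0.084     ] [0.50185943 0.1194664  0.084     ] [0.51220001 0.13221635 0.084     ] 0.03283221378326599 bar az 50.956938459851266
skirt [0.51184948 0.13337194 0.06      ]
t 4.7 tcp [508.3 131.7 194.1] x [ 0.002  0.    -1.   ] jaw az -36.7 w 40.4 F [ 0.1 -0.5 -0.2] T [-0.04  0.12  0.02] q [0.15 0.03 1.45 0.   1.66 0.79]
tool cm to (np.float64(0.5122000110952543), np.float64(0.1322163459620313), 0.0665) [12.76  0.26 -0.25]
```

Request:
carry_out([
  [0.57,0,0.25,-0.25,2.3],
  [0.57,2,0,0,0],
  [0.57,2,0,0,0],
  [0.57,2,0,0,0],
  [0.57,2,0,0,0],
  [0.57,2,0,0,0],
  [0.57,1,0,0,0],
  [0.57,0.8,0,0,0],
  [0.57,0.4,0,0,0],
  [0.57,0,0,0,0],
  [0.57,0,0,0,0],
])

```text
time: 5.8
tool_pos: [0.5117, 0.1322, 0.0714]
ee_rot: [2.452, 1.569, 0.2]
wrist_force: [-0.7, 0.5, 0.7]
width: 0.0401
```

```bash
python3 - <<'E'
from h import *
from bench import robot
o=robot.get_obs();info(o)
s=robot.snapshot("scene");np.savez("s2.npz",**s)
info(robot.get_obs())
w=robot.snapshot("wrist")
A=cv2.resize(s["image"][165:275,220:330],(440,440),interpolation=cv2.INTER_CUBIC)
B=cv2.resize(w["image"][180:430,230:430],(352,440),interpolation=cv2.INTER_CUBIC)
cv2.imwrite("pics/g1.png",np.hstack([A,B])[:,:,::-1])
E
```

```text
t 5.8 tcp [511.7 132.2  71.4] x [ 0.002  0.    -1.   ] jaw az -39.0 w 40.1 F [-0.7  0.5  0.7] T [-0.07  0.13 -0.02] q [0.15 0.1  1.62 0.   1.41 0.83]
t 5.85 tcp [511.8 132.2  71.5] x [ 0.002  0.    -1.   ] jaw az -39.0 w 40.6 F [-0.5 -0.1 -0. ] T [-0.03  0.15 -0.05] q [0.15 0.1  1.62 0.   1.41 0.83]
```

View pics/g1.png

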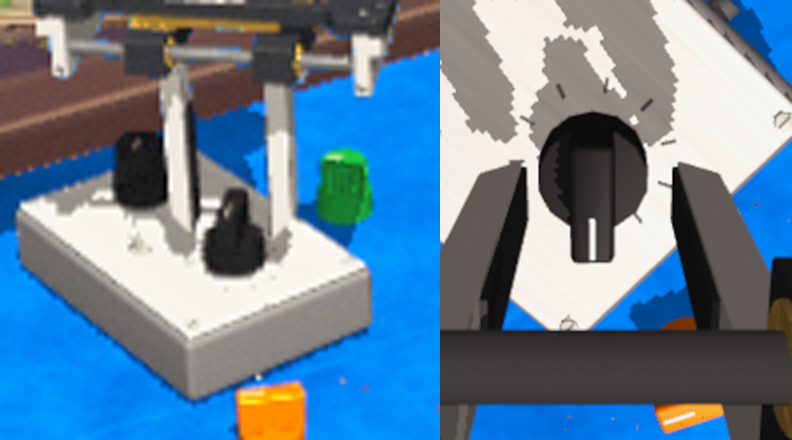

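Request:
carry_out([
  [0.57,0.3,-0.12,0,0],
  [0.57,0.15,0,0,0],
  [0.57,0,0,0,0],
  [1,0,0,0,0],
  [1,0,0,0,0],
  [1,0,0,0,0],
  [1,0,0,0,0],
  [1,0,0,0,0],
  [1,0,0,0,0],
])

```text
time: 6.8
tool_pos: [0.51, 0.133, 0.0661]
ee_rot: [-1.839, 1.57, 2.192]
wrist_force: [-1.2, 0.3, 1.3]
width: 0.0119
```

```bash
python3 - <<'E'
from h import *
from bench import robot
info(robot.get_obs())
E
```

```text
t 6.8 tcp [510.  133.   66.1] x [-0.  0. -1.] jaw az -39.0 w 11.9 F [-1.2  0.3  1.3] T [0.05 0.27 0.01] q [0.15 0.11 1.63 0.   1.4  0.83]
```

Request:
carry_out([
  [1,-0.03,0,0,-4],
  [1,-0.03,0,0,-4],
  [1,-0.03,0,0,-4],
  [1,-0.03,0,0,-4],
  [1,-0.03,0,0,-4],
  [1,-0.03,0,0,-4],
  [1,-0.03,0,0,-4],
  [1,-0.03,0,0,-3],
])

```text
time: 7.6
tool_pos: [0.5101, 0.1324, 0.0668]
ee_rot: [-0.287, 1.57, -1.996]
wrist_force: [3.4, -1.5, -7.5]
width: 0.0117
```

```bash
python3 - <<'E'
from h import *
from bench import robot
info(robot.get_obs())
w=robot.snapshot("wrist");np.savez("w3.npz",**w)
B=cv2.resize(w["image"][180:400,210:430],(600,600),interpolation=cv2.INTER_CUBIC)
cv2.imwrite("pics/g2.png",B[:,:,::-1]);info(robot.get_obs())
E
```

```text
t 7.6 tcp [510.1 132.4  66.8] x [-0.    -0.001 -1.   ] jaw az -7.9 w 11.7 F [ 3.4 -1.5 -7.5] T [-0.15 -0.46 -0.1 ] q [ 0.15  0.11  1.63 -0.    1.41  0.28]
t 7.65 tcp [510.1 132.4  66.9] x [-0.    -0.001 -1.   ] jaw az -7.8 w 11.6 F [ 3.4  0.3 -6.4] T [-0.11 -0.46  0.04] q [ 0.15  0.11  1.63 -0.    1.41  0.28]
```

View pics/g2.png

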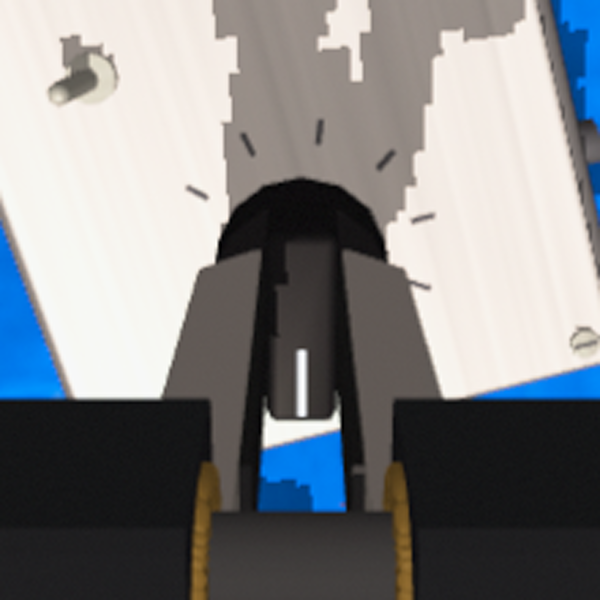

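Request:
carry_out([
  [1,-0.03,0,0,4],
  [1,-0.03,0,0,4],
  [1,-0.03,0,0,4],
  [1,-0.03,0,0,4],
  [1,-0.04,0,0,4],
  [1,-0.04,0,0,4],
  [1,-0.04,0,0,4],
  [1,-0.04,0,0,4],
])

```text
time: 8.45
tool_pos: [0.5092, 0.1331, 0.0692]
ee_rot: [-1.044, 1.568, 2.966]
wrist_force: [1.8, 2.3, -8.1]
width: 0.0117
```

Request:
carry_out([
  [1,-0.04,0,0,4],
  [1,-0.04,0,0,4],
  [1,-0.04,0,0,4],
  [1,-0.04,0,0,4],
  [1,-0.04,0,0,4],
  [1,-0.04,0,0,4],
  [1,-0.04,0,0,4],
  [1,-0.02,0,0,2],
])

```text
time: 9.25
tool_pos: [0.5088, 0.1336, 0.0718]
ee_rot: [-0.69, 1.567, 2.798]
wrist_force: [2.0, 1.9, -8.2]
width: 0.0118
```

```bash
python3 - <<'E'
from h import *
from bench import robot
info(robot.get_obs())
w=robot.snapshot("wrist");s=robot.snapshot("scene")
B=cv2.resize(w["image"][180:400,210:430],(440,440),interpolation=cv2.INTER_CUBIC)
A=cv2.resize(s["image"][200:265,240:300],(360,390),interpolation=cv2.INTER_CUBIC)
A=cv2.copyMakeBorder(A,0,50,0,0,0)
cv2.imwrite("pics/g3.png",np.hstack([A,B])[:,:,::-1])
E
```

```text
t 9.25 tcp [508.8 133.6  71.8] x [-0.004  0.001 -1.   ] jaw az -70.2 w 11.8 F [ 2.   1.9 -8.2] T [ 0.45 -0.15  0.03] q [0.15 0.1  1.62 0.   1.42 1.37]
```

View pics/g3.png

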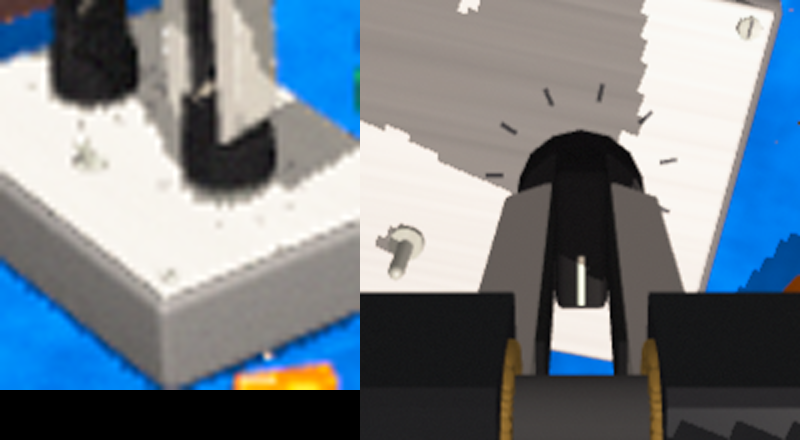

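Request:
carry_out([
  [1,-0.05,0,0,-3],
  [1,-0.05,0,0,-3],
  [1,-0.06,0,0,-3],
  [1,-0.06,0,0,-3],
  [1,-0.06,0,0,3],
  [1,-0.06,0,0,3],
  [1,-0.06,0,0,3],
  [1,-0.06,0,0,3],
  [1,-0.06,0,0,-3],
  [1,-0.06,0,0,-3],
  [1,-0.06,0,0,-3],
  [1,-0.06,0,0,-3],
  [1,-0.06,0,0,3],
  [1,-0.06,0,0,3],
  [1,-0.06,0,0,3],
  [1,-0.06,0,0,3],
  [1,0,0,0,0],
])

```text
time: 11.05
tool_pos: [0.5106, 0.1326, 0.0845]
ee_rot: [2.571, 1.569, -0.222]
wrist_force: [-0.6, 0.3, -1.2]
width: 0.0116
```

```bash
python3 - <<'E'
from h import *
from bench import robot
info(robot.get_obs())
E
```

```text
t 11.05 tcp [510.6 132.6  84.5] x [ 0.001 -0.    -1.   ] jaw az -70.0 w 11.6 F [-0.6  0.3 -1.2] T [-0.08  0.06 -0.05] q [ 0.15  0.09  1.61 -0.    1.44  1.37]
```

Request:
carry_out([
  [1,-0.5,0,0,0],
  [1,-1,0,0,0],
  [1,-1.5,0,0,0],
  [1,-1.5,0,0,0],
  [1,-1.5,0,0,0],
  [1,-1.5,0,0,0],
  [1,0,0,0,0],
])

```text
time: 11.75
tool_pos: [0.5119, 0.1332, 0.1623]
ee_rot: [2.958, 1.564, 0.165]
wrist_force: [-0.8, -0.0, -0.2]
width: 0.0117
```

```bash
python3 - <<'E'
from h import *
from bench import robot
o=robot.get_obs();info(o);delta(o,(.5485,-.198,.16))
s=robot.snapshot("scene");np.savez("s4.npz",**s)
A=cv2.resize(s["image"][130:270,215:335],(600,700)[:1]+(600,),interpolation=cv2.INTER_CUBIC)
cv2.imwrite("pics/g4.png",A[:,:,::-1])
E
```

```text
t 11.75 tcp [511.9 133.2 162.3] x [ 0.006  0.001 -1.   ] jaw az -70.0 w 11.7 F [-0.8 -0.  -0.2] T [-0.08  0.12  0.03] q [0.15 0.05 1.5  0.   1.59 1.37]
tool cm to (0.5485, -0.198, 0.16) [ 0.22 32.37  7.89]
```

View pics/g4.png

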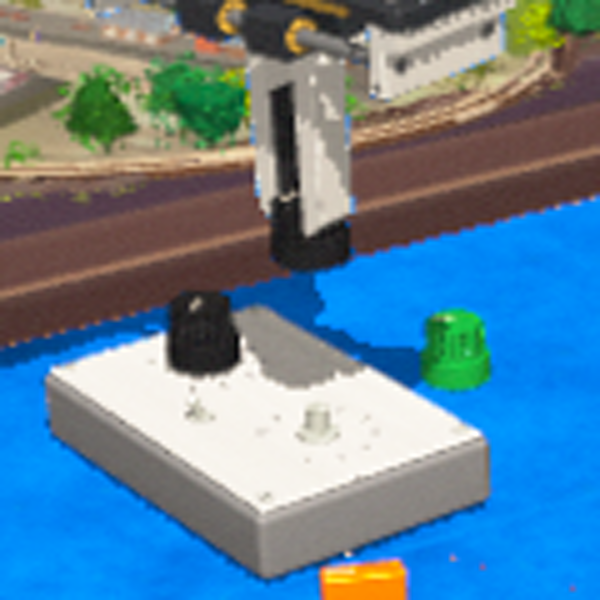

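Request:
carry_out([
  [1,0,1.2,0.3,0],
  [1,0,2.4,0.6,0],
  [1,0,2.4,0.6,0],
  [1,0,2.4,0.6,0],
  [1,0,2.4,0.6,0],
  [1,0,2.4,0.6,0],
  [1,0,2.4,0.6,0],
  [1,0,2.4,0.6,0],
  [1,0,2.4,0.6,0],
  [1,0,2.4,0.6,0],
  [1,0,2.4,0.6,0],
  [1,0,2.4,0.6,0],
  [1,0,2.4,0.6,0],
  [1,0,2.4,0.4,0],
  [1,0,1.2,0,0],
  [1,0,0,0,0],
  [1,0,0,0,0],
])

```text
time: 13.5
tool_pos: [0.5503, -0.2094, 0.1578]
ee_rot: [-1.143, 1.569, 2.348]
wrist_force: [-0.0, -0.2, -1.0]
width: 0.0116
```

```bash
python3 - <<'E'
from h import *
from bench import robot
o=robot.get_obs();info(o)
for t in (.05,.0215): delta(o,(.5485,-.198,t))
s=robot.snapshot("scene");w=robot.snapshot("wrist")
A=cv2.resize(s["image"][200:380,320:470],(400,480),interpolation=cv2.INTER_CUBIC)
B=cv2.resize(w["image"],(400,300))
B=cv2.copyMakeBorder(B,0,180,0,0,0)
cv2.imwrite("pics/g5.png",np.hstack([A,B])[:,:,::-1])
E
```

```text
t 13.5 tcp [ 550.3 -209.4  157.8] x [-0.001  0.001 -1.   ] jaw az -70.0 w 11.6 F [-0.  -0.2 -1. ] T [-0.06  0.13 -0.04] q [-0.46  0.19  1.35  0.    1.6   0.76]
tool cm to (0.5485, -0.198, 0.05) [10.78 -1.11 -0.23]
tool cm to (0.5485, -0.198, 0.0215) [13.63 -1.11 -0.23]
```

View pics/g5.png

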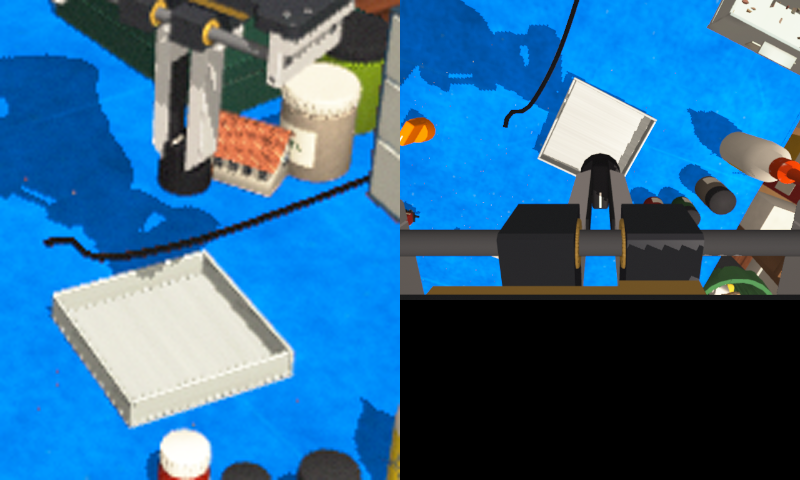

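Request:
carry_out([
  [1,0,-0.6,-0.1,0],
  [1,0,-0.5,-0.1,0],
  [1,1.5,0,0,0],
  [1,2.2,0,0,0],
  [1,2.2,0,0,0],
  [1,2.2,0,0,0],
  [1,2.0,0,0,0],
  [1,1.5,0,0,0],
  [1,1.0,0,0,0],
  [1,0.4,0,0,0],
  [1,0,0,0,0],
  [1,0,0,0,0],
])

```text
time: 14.8
tool_pos: [0.5496, -0.1992, 0.0295]
ee_rot: [2.404, 1.569, -0.389]
wrist_force: [0.8, 0.1, -0.4]
width: 0.0119
```

Request:
carry_out([
  [1,0.15,0,0,0],
  [1,0.15,0,0,0],
  [1,0.1,0,0,0],
  [1,0,0,0,0],
])

```text
time: 15.2
tool_pos: [0.5488, -0.1988, 0.0245]
ee_rot: [-1.545, 1.571, 1.945]
wrist_force: [0.5, 0.3, -1.3]
width: 0.0118
```

```bash
python3 - <<'E'
from h import *
from bench import robot
info(robot.get_obs())
E
```

```text
t 15.2 tcp [ 548.8 -198.8   24.5] x [-0.  0. -1.] jaw az -70.0 w 11.8 F [ 0.5  0.3 -1.3] T [-0.02  0.17  0.03] q [-0.44  0.26  1.54  0.    1.34  0.78]
```

Request:
carry_out([
  [1,0.1,0,0,0],
  [1,0.1,0,0,0],
  [1,0,0,0,0],
])

```text
time: 15.5
tool_pos: [0.5487, -0.1988, 0.0223]
ee_rot: [-0.905, 1.57, 2.586]
wrist_force: [0.2, 0.9, -1.3]
width: 0.0118
```

Request:
carry_out([
  [1,0.05,0,0,0],
  [1,0.05,0,0,0],
  [1,0,0,0,0],
])

```text
time: 15.8
tool_pos: [0.5488, -0.1988, 0.0215]
ee_rot: [-1.367, 1.571, 2.123]
wrist_force: [-0.8, 0.3, -1.5]
width: 0.0119
```

Request:
carry_out([
  [1,0.05,0,0,0],
  [1,0.03,0,0,0],
  [1,0,0,0,0],
])

```text
time: 16.1
tool_pos: [0.5489, -0.1989, 0.0211]
ee_rot: [2.703, 1.571, -0.09]
wrist_force: [-0.8, -0.3, 0.6]
width: 0.0116
```

Request:
carry_out([
  [1,0.05,0,0,0],
  [1,0,0,0,0],
])

```text
time: 16.3
tool_pos: [0.5489, -0.1988, 0.0211]
ee_rot: [2.631, 1.57, -0.161]
wrist_force: [-2.2, 1.3, 4.6]
width: 0.0119
```

Request:
carry_out([
  [0.8,0,0,0,0],
  [0.6,0,0,0,0],
  [0.6,0,0,0,0],
  [0.6,0,0,0,0],
  [0.6,-0.5,0,0,0],
  [0.6,-1,0,0,0],
  [0.6,-2,0,0,0],
  [0.6,-2.5,0,0,0],
  [0.6,-2.5,0,0,0],
  [0.6,-2.5,0,0,0],
  [0.6,-2.5,0,0,0],
  [0.6,0,0,0,0],
])

```text
time: 17.5
tool_pos: [0.5514, -0.2, 0.1611]
ee_rot: [2.36, 1.56, -0.433]
wrist_force: [0.9, 0.5, 0.4]
width: 0.0373
```

```bash
python3 - <<'E'
from h import *
from bench import robot
info(robot.get_obs())
s=robot.snapshot("scene");w=robot.snapshot("wrist")
A=cv2.resize(s["image"][190:370,215:455],(480,360),interpolation=cv2.INTER_CUBIC)
B=cv2.resize(w["image"][60:300,200:480],(320,274))
B=cv2.copyMakeBorder(B,0,86,0,0,0)
cv2.imwrite("pics/g6.png",np.hstack([A,B])[:,:,::-1])
E
```

```text
t 17.5 tcp [ 551.4 -200.   161.1] x [ 0.009 -0.004 -1.   ] jaw az -70.0 w 37.3 F [0.9 0.5 0.4] T [-0.04  0.18  0.02] q [-0.44  0.17  1.36  0.    1.6   0.78]
```

View pics/g6.png

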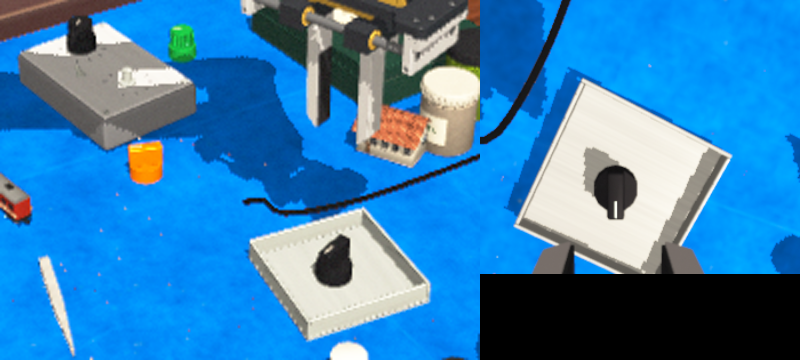

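The bar knob stands upright in the middle of the tray, around (333,262) in the left panel. The round knob is still on the box, and the gripper is clear. I'm handing the job in.

```bash
python3 -c "
from bench import robot
print(robot.close_job())"
```

```text
the job is handed in; nothing more can be done
None
```

The bar knob is off its spindle and standing upright in the middle of the parts tray, and the job is handed in at about 17.6 s of the 48 s allowed.

- **Twist and pull:** I pinched the bar on its flat sides and turned it 31° anticlockwise on the spindle. I then turned it back to 31° clockwise of where it started, pulling up at about 6–8 N. After that it had risen only 5–6 mm, so it was still on the spindle. Small back-and-forth turns of up to 12° with more upward pull brought it free.
- **Placing:** I lowered the knob until it touched the tray floor, with a contact force of about 5 N. I opened the fingers only part way to stay clear of the tray walls, then lifted off.
- **Last checks:** The final scene and wrist pictures show the knob upright in the tray and the round knob still on the box. The gripper is about 14 cm above and touching nothing. The highest force I read was under 10 N.
- **Disagreements:** The top and wrist cameras put the knob about 4 mm apart. I used the wrist view with a small correction, and the grip closed on the full 12 mm bar. The move to the tray stopped about 11 mm off, which I corrected before lowering.

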